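# Jack up the nose of the underwater vehicle and hold it

## Task

Lift the nose of the underwater vehicle with the small blue lever jack: first push the jack's green bleed plunger all the way in and let it spring out, then set the jack flat on the bench with its saddle centred under the vehicle's yellow marked lift pad and let go of it. Pump the red pedal all the way down and let it come all the way back up, then press it fully down again and keep holding it there: the program finishes while still holding the pedal down with the nose raised on the jack. Do not lift or shove the vehicle with the arm, and leave the solder spool, the tin and the orange parts box where they are.

Things in the scene. Friction and masses are not known exactly. Their poses are not given: they have to be found in the camera images.
- jack: Loose blue lever jack, 0.9 kg, on a base plate 8 mm thick reaching x = -145 to +135, y = +-40 mm. Origin: underside, below the pump block's centre; z up, x from pedal end to saddle end. Pump block 40 (x) x 36 (y) mm, top 65 mm above the bench, near the centre of mass: grip it across y from above. Saddle at x = +100 mm, handle pivot at x = -25 mm, 50 mm up.
- saddle_top (a point): Centre of the top of the jack's saddle, a black rubber disc 32 mm across, at x = +100, y = 0 in the jack's frame; 62 mm above the bench with the handle up. It rises 48 mm per rad of handle, 24 mm over the full stroke, and sinks again as the handle comes up.
- handle (a joint): Pump handle angle (rad): 0 = up (rest), 0.5 = fully down on its stop. Hinge at x = -25 mm, 50 mm up in the jack's frame; 110 mm to the pedal; slopes up 0.5 rad towards -x at 0, level at 0.5. Sprung: 3 N at the pedal at first, 4.5 N at the bottom, plus 4 to 8 N once it carries the vehicle. Rises by itself when let go; does not lock.
- pedal (a point): Centre of the upper face of the red pedal, 36 x 44 mm and 12 mm thick, on the end of the handle: at x = -122 mm, 113 mm above the bench with the handle up; at x = -140 mm, about 59 mm above the bench with it fully down. Press it from above.
- plunger (a joint): Travel of the bleed plunger (m): 0 = out (at rest), 0.008 = fully in. Sprung: 2 N to start, 6 N fully in; springs out again.
- plunger_top (a point): Centre of the top of the green bleed plunger, a button 18 mm across that stands up from the middle of the pump block's top: 81 mm above the bench when out (16 mm above the block), pressed straight down 8 mm.
- rov: Underwater vehicle, about 3.2 kg, loose, on two black runners: clear tube hull, red brackets, four black thrusters. Origin: on the bench below its lift pad's centre; z up, x from the pad into the vehicle. Runners x = 90 to 400 mm at y = +-100 mm; a red arm 30 mm wide carries the pad; hull and thrusters x = 90 to 400 mm, y = +-140 mm, up to 225 mm high.
- lift_pad (a point): Centre of the underside of the yellow lift pad, 60 x 60 mm, 8 mm thick, that sticks out at the vehicle's nose (black cross on its top). The underside is 74 mm above the bench at the start, 12 mm above the resting saddle; a full stroke below it raises it by about 12 mm, the vehicle tipping on the far ends of its runners.
- solder_spool: Bystander: grey metal solder spool, 60 mm across, 48 mm high; origin under its centre.
- tin: Bystander: tin with green label, 64 mm across, 75 mm high; origin under its centre.
- parts_box: Bystander: orange parts box 65 x 50 x 30 mm; origin under its centre.

How it is judged (in metres and radians):
On the way, in this order (a step that is already met when the one before it is completed fails the run):
1. the bleed plunger is pushed fully in (value of joint plunger above 0.0065 m), for 0.05 s.
2. the jack stands flat and let go, its saddle centred under the lift pad, plunger out and handle up (horizontal distance between saddle_top and lift_pad below 0.015 m and height (world z) of jack below 0.004 m and angle between jack's own z axis and vertical below 0.04 rad and value of joint plunger below 0.002 m and value of joint handle below 0.08 rad and contact force between the fingers and jack below 0.3 N and linear speed of jack below 0.01 m/s), for 0.2 s.
3. the pedal is pumped fully down, raising the lift pad on the saddle (value of joint handle above 0.44 rad and height (world z) of lift_pad above 0.08 m and horizontal distance between saddle_top and lift_pad below 0.015 m), for 0.1 s.
4. the pedal is back up and the vehicle down again (value of joint handle below 0.1 rad and height (world z) of lift_pad below 0.077 m), for 0.1 s.
At the end, for the whole second after the job is handed in: Fingers hold the pedal down (handle over 0.44 rad, over 2 N on the jack); the jack stands flat, saddle within 15 mm of the pad centre, and carries the pad (over 4 N) with its underside above 80 mm; the arm does not touch the vehicle, which is at rest, within 50 mm of where it stood (all of step 3 and height (world z) of jack below 0.004 m and angle between jack's own z axis and vertical below 0.04 rad and contact force between the fingers and jack above 2 N and contact force between jack and rov above 4 N and contact force between each of the arm, the fingers and rov below 0.5 N and linear speed of rov below 0.02 m/s and distance of rov from where it was at the start of the episode below 0.05 m); the arm keeps its last pose, push and grip.
It fails at once if a bystander (spool, tin or parts box) is moved by more than 25 mm (distance of any of solder_spool, tin, parts_box from where it was at the start of the episode above 0.025 m).
It fails at once if the arm pushes or lifts the vehicle (over 8 N) (contact force between any of the arm, the fingers and rov above 8 N).
It fails at once if the vehicle is shoved more than 50 mm (distance of rov from where it was at the start of the episode above 0.05 m).
It fails at once if the jack is tipped over (angle between jack's own z axis and vertical above 0.6 rad).
It also fails if it takes over 64 s, if anything falls off the work surface, if the arm or the gripper's body presses on something with over 40 N, if the wrist force passes 120 N, or if a joint passes its speed limit or range.

## Robot

A 7-joint arm with a two-finger parallel gripper is mounted at the origin on the work surface. World frame = base frame: x ahead of the robot, y to its left, z up, the work surface at z = 0. Lengths are in mm, angles in rad, forces in N, time in s.
With the tool pointing down it reaches from about 400 to 875 mm from the base axis. Payload 6.5 kg.
Tool frame: the origin (TCP) lies between the finger pads; the fingertips stand 22 mm ahead of it and the grasp point (between the pads) lies 3 mm ahead of it (env.tips_ahead is the distance from the TCP to the fingertips, in mm); z points along the fingers, y is the line along which they close (so a half turn about z gives the same grasp; the last joint's range is limited). The gripper opens to 85 mm and grips with 20 to 120 N. Pads are 22 mm wide; open, the fingers measure 114 mm over their backs; the gripper's body (76 mm by 85 mm) begins 54 mm behind the grasp point. The pads swing forward as they close: fully open they stand 13 mm farther back than shut.
Start: joints at [-1.197, 0.536, -0.004, 1.538, 0.003, 1.067, -0.071], TCP at [276.737, 588.138, 253.29] pointing down, gripper open.
Joint ranges: [-2.7, 2.7], [-0.37, 2.16], [-1.27, 1.26], [0.24, 2.4], [-1.31, 4.45], [0.19, 1.91], [-2.76, 2.76]. Speed limits (rad/s): [2.39, 2.39, 3.14, 3.14, 3.14, 3.14, 3.14].

## Interface

Orientations are given as [roll, pitch, yaw] about the fixed x, y, z axes, in that order (R = Rz(yaw) Ry(pitch) Rx(roll)).
In Python, from rig import status, capture, ticket, env gives the robot as it stands.
- The arm moves only by the tool arm_command, never from a script. Its arguments are lists of equal length, an entry for each row: "offset": the shift along the tool's x, y, z as a fraction of full scale, a list of three; "twist": the turn, a rotation vector about the tool's x, y, z as a fraction of full scale, a list of three; "jaw": the opening, from -1 (shut) to 1 (fully open). A call has 1 to 20 rows; each row shifts and turns the commanded pose from where the row before left it, along the tool's axes as they then stand; what a row does not reach is not made up. Full scale, the value 1, is 15 cm for a shift and 45 degrees for a turn. A row lasts 1/12 s, in which the tool goes at most 41.7 mm and 7.16 degrees, less where a joint would pass 70% of its speed; a pose out of reach is approached as far as the arm can. A call with a number of a shift or a turn outside -1 to 1 is refused whole. A call with a gripper value outside its range is refused whole. The fingers move at their own pace and stop on an object; "grip_force" is the grip in N (left out, the last holds). Time passes only in rows, so rows that do not move let the fingers close. It gives the time, the measured TCP pose, the force, the opening and the grip force at its end, in the units of the state.
- status.sense(): the state, without advancing time (a new reading comes with each control period).
- capture(name): name is "scene" or "top" or "wrist"; returns a dict with "img" (480x640x3 uint8, red, green, blue), "fx", "fy", "cx", "cy" (pixels), "pose" (4x4, takes a point from camera to world coordinates); the wrist camera has in their place "hand_eye" (4x4, takes a point from camera to tool coordinates, whose origin is the TCP and whose axes are the flange's). Camera axes: x right, y down, z forward; pixel columns grow to the right and rows downward; lengths in mm; the calibration is good to about 2 mm. A picture is of the moment at which its call begins: read the wrist's pose just before it. There is no depth.
- ticket.close_job(): hands the job in; it is judged then, once.
The state is a dict: "time_s": time; "q": joint angles; "qvel": joint speeds; "joint_efforts": joint torques, N m; "eef_pos": TCP position; "eef_rot": TCP orientation; "contact_force": force on the tool from outside, world axes, zero at the start; "moment": the same for the moment, N m; "gripper_width": opening from 0.0 (shut) to 1.0 (fully open); "grasp_force": force on a finger pad.
Only numpy, scipy, OpenCV 4.12 (cv2) and the standard library are available. Lean on these libraries where they do the work, as an engineer would, in place of code of your own. Each camera call takes 0.05 s, during which the arm holds its last target. There are 200 camera calls.

## Working session

There is one attempt and no reset: what is moved stays moved. The work goes in short steps, Python scripts to look and compute and a tool call to move; the robot and the scene stay as the last step left them, time stands still between calls to the robot, and variables do not carry over. Pictures are saved under pics/ and viewed, at most 10 in all, crops included, and the job is handed in when it is done.

Besides the shell and the picture viewer there is one more tool, called after "Call:" as name(argument=value, ...) on one line, values as JSON. arm_command: Moves the arm, as the interface text tells. Shift numbers are shares of 15 cm and turn numbers shares of 45 degrees, none past 1 either way. Its arguments: {"type":"object","properties":{"offset":{"type":"array"},"twist":{"type":"array"},"jaw":{"type":"array"},"grip_force":{"type":"number"}},"required":["offset","twist","jaw"]}

```bash
mkdir -p pics; ls; python3 - <<'E'
from rig import status,capture,env
import cv2,numpy as np
s=status.sense();print(s['time_s'],s['eef_pos'],s['eef_rot'],s['gripper_width'],env.tips_ahead)
for n in['scene','top']:
    c=capture(n);cv2.imwrite(f'pics/{n}0.png',c['img'][:,:,::-1]);np.savez(f'{n}0.npz',**c);print(n,c['fx'],c['cx'],c['cy'],np.round(c['pose'],3).tolist())
E
```

```text
pics
0.0 [276.51725902 587.6113108  252.39897924] [-3.13988524e+00  1.08900859e-04  2.70184959e+00] 0.9991734731657987 22.0
scene 610.16371846381 312.98540103944094 248.3555558239476 [[-0.227, 0.783, -0.579, 1210.326], [0.974, 0.177, -0.142, 256.485], [-0.008, -0.596, -0.803, 934.268], [0.0, 0.0, 0.0, 1.0]]
top 458.63136903560076 320.52449498369316 242.4694494777647 [[0.024, -0.997, 0.075, 548.186], [-0.999, -0.023, 0.027, 125.075], [-0.025, -0.076, -0.997, 794.773], [0.0, 0.0, 0.0, 1.0]]
```

View pics/scene0.png

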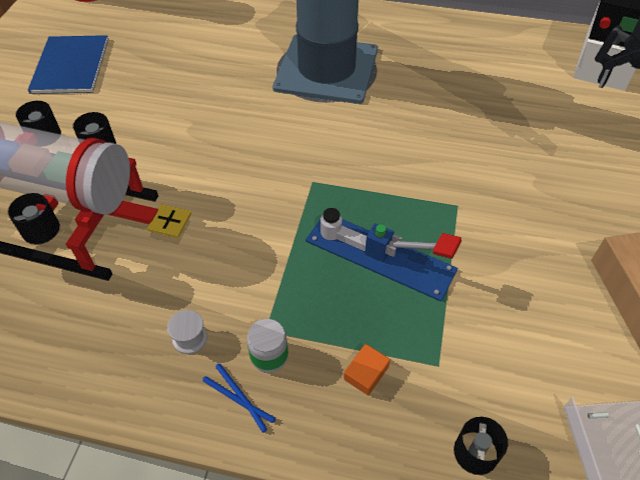

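View pics/top0.png

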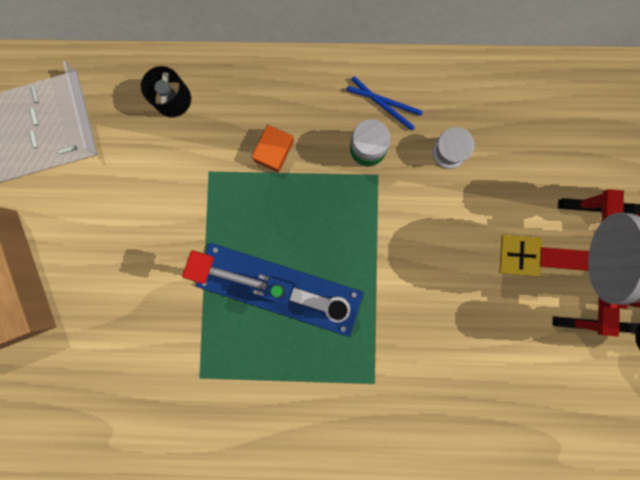

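The views show the jack (plunger at top ≈(277,291), saddle ≈(338,310), pedal ≈(198,267)) and the yellow pad ≈(521,255), with the vehicle to the right. The spool, tin and box lie beyond, along the top of the image. Next I'll measure them.

```bash
cat > h.py <<'E'
import cv2,numpy as np
def ray(c,u,v):
    P=np.array(c['pose']); d=P[:3,:3]@[(u-c['cx'])/c['fx'],(v-c['cy'])/c['fy'],1.]; return P[:3,3],d
def plane(c,uv,z):
    o,d=ray(c,*uv); return o+d*(z-o[2])/d[2]
def tri(c1,p1,c2,p2):
    A=np.zeros((3,3));b=np.zeros(3)
    for c,p in((c1,p1),(c2,p2)):
        o,d=ray(c,*p);d=d/np.linalg.norm(d);M=np.eye(3)-np.outer(d,d);A+=M;b+=M@o
    return np.linalg.solve(A,b)
H=dict(green=((45,150,80),(75,255,255)),yellow=((20,120,80),(35,255,255)),red=((0,190,90),(6,255,255)),black=((0,0,0),(180,255,45)),blue=((105,150,60),(125,255,255)),orange=((7,200,120),(15,255,255)))
def blob(c,col,near,r=40,close=5):
    h=cv2.cvtColor(np.ascontiguousarray(c['img']),cv2.COLOR_RGB2HSV);m=cv2.inRange(h,*map(np.array,H[col]))
    w=np.zeros_like(m);cv2.circle(w,tuple(map(int,near)),r,255,-1);m&=w
    m=cv2.morphologyEx(m,cv2.MORPH_CLOSE,np.ones((close,close)))
    k=max(cv2.findContours(m,cv2.RETR_EXTERNAL,cv2.CHAIN_APPROX_NONE)[0],key=cv2.contourArea)
    k=cv2.convexHull(k);M=cv2.moments(k);return np.array([M['m10'],M['m01']])/M['m00'],k
E
python3 - <<'E'
from h import *
S=dict(np.load('scene0.npz'));T=dict(np.load('top0.npz'))
for n,col,ps,pt,z,r in[('plunger','green',(381,231),(277,291),81,12),('saddle','black',(331,215),(338,310),62,14),('pedal','red',(448,245),(198,267),113,30),('pad','yellow',(169,221),(521,255),82,40)]:
    a,ka=blob(S,col,ps,r,9 if n=='pad' else 3);b,kb=blob(T,col,pt,r,9 if n=='pad' else 3)
    print(n,a.round(1),b.round(1),cv2.contourArea(ka),cv2.contourArea(kb),plane(S,a,z).round(1),plane(T,b,z).round(1),'tri',tri(S,a,T,b).round(1))
    if n=='pad':
        for c,k in((S,ka),(T,kb)):
            W=np.array([plane(c,p[0],82)[:2] for p in k],np.float32);print(cv2.minAreaRect(W))
for n,ps,pt,z in[('spool',(186,324),(456,144),48),('tin',(267,332),(371,136),75),('boxtop',(362,362),(273,146),30)]:
    print(n,plane(S,ps,z).round(),plane(T,pt,z).round())
for c,p in((S,(169,220)),(T,(521,255))):
    pass
k=blob(T,'blue',(277,291),110,9)[1];W=np.array([plane(T,p[0],8)[:2] for p in k],np.float32);print('base',cv2.minAreaRect(W))
# arm red direction
E
```

```text
plunger [380.4 229.9] [276.3 290.8] 79.0 89.5 [529.3 213.8  81. ] [525.1 211.   81. ] tri [524.7 212.6  74.9]
saddle [331.  214.9] [337.2 309.7] 168.0 228.0 [499.3 118.   62. ] [497.1 115.6  62. ] tri [496.7 116.5  58.7]
pedal [446.8 245.2] [197.3 266.6] 440.0 614.0 [562.6 329.3 113. ] [559.1 326.7 113. ] tri [559. 329. 108.]
pad [169.1 220.6] [520.9 257.4] 981.5 1928.5 [ 592.9 -161.1   82. ] [ 585.8 -164.9   82. ] tri [ 586.1 -167.    73. ]
((592.3295288085938, -161.25726318359375), (64.53192138671875, 65.2433090209961), 86.94371795654297)
((585.5570678710938, -163.56710815429688), (66.89984893798828, 72.38792419433594), 89.10601043701172)
spool [770. -70.  48.] [772. -74.  48.]
tin [769.  71.  75.] [775.  68.  75.]
boxtop [765. 227.  30.] [769. 230.  30.]
base ((526.4428100585938, 215.9425506591797), (277.85833740234375, 78.55982971191406), 73.64189147949219)
```

Call:
arm_command(offset=[[-0.215,-0.13,0],[-0.215,-0.13,0],[-0.215,-0.13,0],[-0.215,-0.13,0],[-0.215,-0.13,0],[-0.215,-0.13,0],[-0.215,-0.13,0],[-0.215,-0.13,0],[-0.215,-0.13,0],[-0.215,-0.13,0],[-0.215,-0.13,0],[-0.215,-0.13,0],[0,0,0]], twist=[[0,0,0],[0,0,0],[0,0,0],[0,0,0],[0,0,0],[0,0,0],[0,0,0],[0,0,0],[0,0,0],[0,0,0],[0,0,0],[0,0,0],[0,0,0]], jaw=[-1,-1,-1,-1,-1,-1,-1,-1,-1,-1,-1,-1,-1])

```text
time_s: 1.18
eef_pos: [531.5, 202.5, 253.3]
eef_rot: [-3.138, 0.004, 2.69]
contact_force: [-0.3, -0.6, -0.2]
gripper_width: 0.002
grasp_force: 0.0
```

Call:
arm_command(offset=[[0,0,0],[0,0,0],[0,0,0],[0,0,0],[0,0,0],[0,0,0],[0,0,0],[0,0,0],[0,0,0],[0,0,0],[0,0,0],[0,0,0],[0,0,0],[0,0,0]], twist=[[0,0,0.15],[0,0,0.15],[0,0,0.15],[0,0,0.15],[0,0,0.15],[0,0,0.15],[0,0,0.15],[0,0,0.15],[0,0,0.15],[0,0,0.15],[0,0,0.15],[0,0,0.159],[0,0,0],[0,0,0]], jaw=[-1,-1,-1,-1,-1,-1,-1,-1,-1,-1,-1,-1,-1,-1])

```text
time_s: 2.35
eef_pos: [527.0, 211.8, 253.0]
eef_rot: [-3.141, 0.001, 1.285]
contact_force: [-0.4, -0.8, 0.2]
gripper_width: 0.003
grasp_force: 0.0
```

```bash
cat >> h.py <<'E'
from scipy.spatial.transform import Rotation as Ro
def wrist(name):
    from rig import status,capture
    s=status.sense();c=dict(capture('wrist'));T=np.eye(4);T[:3,:3]=Ro.from_euler('xyz',s['eef_rot']).as_matrix();T[:3,3]=s['eef_pos']
    c['pose']=T@np.array(c['hand_eye']);c['eef']=s['eef_pos'];cv2.imwrite(f'pics/{name}.png',c['img'][:,:,::-1]);np.savez(name+'.npz',**c);return c,s
E
python3 - <<'E'
from h import *
c,s=wrist('w1');print(s['time_s'],s['eef_pos'],np.degrees(s['eef_rot']),s['gripper_width'],s['q'],s['contact_force']);print(np.round(c['hand_eye'],2).tolist(),c['fx'])
E
```

```text
2.35 [526.96010409 211.84942613 252.99048744] [-1.79983047e+02  3.69463792e-02  7.36255752e+01] 0.0033503983517716484 [-0.78197771  0.41754913  0.41986422  1.7804254  -0.1991728   0.98613857
 -0.56928075] [-0.38930743 -0.78659685  0.16538394]
[[-0.0, -0.95, -0.31, 79.75], [1.0, -0.0, -0.0, -0.03], [-0.0, -0.31, 0.95, -120.58], [0.0, 0.0, 0.0, 1.0]] 374.9894486423738
```

View pics/w1.png

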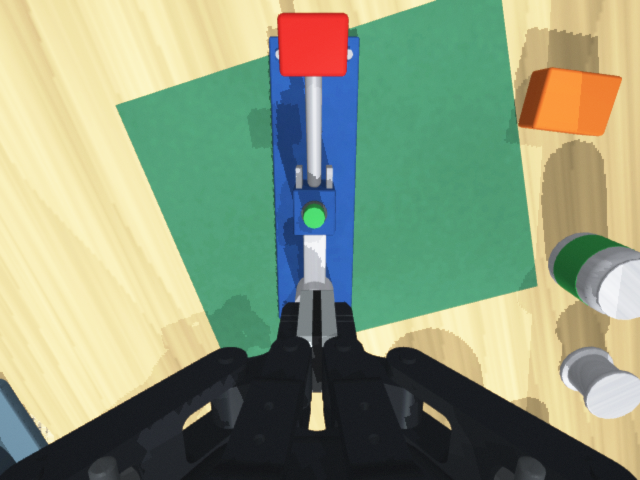

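The wrist view shows the jack almost aligned with the image's vertical: plunger ≈(314,217), pedal ≈(313,45), fingers below.

```bash
python3 - <<'E'
from h import *
c=dict(np.load('w1.npz'))
a,k=blob(c,'green',(314,217),14,3);p=plane(c,a,81);r,_=blob(c,'red',(313,45),55,3);q=plane(c,r,113)
print(a,cv2.contourArea(k),p,r,q)
d=p-q;print('yaw',np.degrees(np.arctan2(d[1],d[0])),np.hypot(d[0],d[1]),'expected 122')
R=Ro.from_euler('z',73.63,degrees=True).as_matrix()
# base edges direction from blue, outline
h=cv2.cvtColor(c['img'],cv2.COLOR_RGB2HSV)
m=cv2.inRange(h,(105,150,60),(125,255,255))
L=[];Rr=[]
for v in range(85,185,5):
    x=np.where(m[v,255:380])[0]+255;L.append(plane(c,(x[0],v),8)[:2]);Rr.append(plane(c,(x[-1],v),8)[:2])
for E in(L,Rr):
    E=np.array(E);f=cv2.fitLine(E.astype(np.float32),cv2.DIST_HUBER,0,.01,.01).ravel();print(np.degrees(np.arctan2(f[1],f[0])),f[2:])
E
```

```text
[313.68937446 215.68380463] 389.0 [525.66259933 215.76609991  81.        ] [312.63903679  43.42598419] [559.27027143 330.62691019 113.        ]
yaw -106.30919972473687 119.67656981240535 expected 122
73.647385 [504.53586 282.64783]
73.4492 [583.14667 273.6186 ]
```

Call:
arm_command(offset=[[0.008,-0.009,0.2],[0,0,0.2],[0,0,0.2],[0,0,0.2],[0,0,0.16],[0,0,0],[0,0,0.035],[0,0,0.035],[0,0,0.03],[0,0,0],[0,0,0],[0,0,0]], twist=[[0,0,0],[0,0,0],[0,0,0],[0,0,0],[0,0,0],[0,0,0],[0,0,0],[0,0,0],[0,0,0],[0,0,0],[0,0,0],[0,0,0]], jaw=[-1,-1,-1,-1,-1,-1,-1,-1,-1,-1,-1,-1])

```text
time_s: 3.4
eef_pos: [527.3, 213.4, 95.8]
eef_rot: [3.14, -0.002, 1.281]
contact_force: [-1.6, -0.5, 5.7]
gripper_width: 0.001
grasp_force: 2.7
```

```bash
python3 - <<'E'
from h import *
c,s=wrist('w2');print(s['eef_pos'],s['contact_force'])
E
```

```text
[527.26667346 213.37594496  95.77872641] [-1.63335428 -0.52298025  5.66093136]
```

View pics/w2.png

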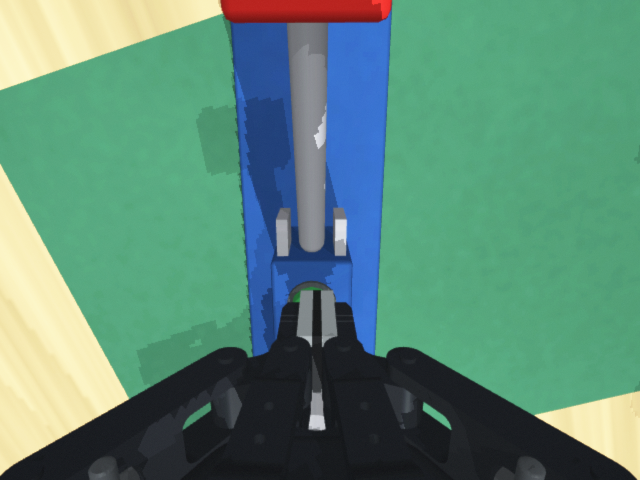

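The fingertips rest on the green button, just right of the block centre (≈(312,295)), at about 5.7 N. I'll press slightly further to reach the stop, then retreat.

Call:
arm_command(offset=[[0,0,0.02],[0,0,0.01],[0,0,0],[0,0,0]], twist=[[0,0,0],[0,0,0],[0,0,0],[0,0,0]], jaw=[-1,-1,-1,-1])

```text
time_s: 3.78
eef_pos: [527.5, 213.4, 94.6]
eef_rot: [3.141, -0.003, 1.281]
contact_force: [-12.1, -4.0, 40.2]
gripper_width: -0.006
grasp_force: 20.1
```

Call:
arm_command(offset=[[0,0,-0.1],[0,0,-0.2],[0,0,-0.2],[0,0,0],[0,0,0],[0,0,0]], twist=[[0,0,0],[0,0,0],[0,0,0],[0,0,0],[0,0,0],[0,0,0]], jaw=[-1,-1,1,1,1,1])

```text
time_s: 4.28
eef_pos: [526.3, 213.5, 165.1]
eef_rot: [3.141, -0.001, 1.282]
contact_force: [-0.4, -0.1, -0.1]
gripper_width: 0.563
grasp_force: 0.0
```

```bash
python3 - <<'E'
from h import *
c,s=wrist('w3');print(s['eef_pos'],np.degrees(s['eef_rot']))
try:
    h=cv2.cvtColor(c['img'],cv2.COLOR_RGB2HSV);m=cv2.inRange(h,(50,200,120),(70,255,255));m[300:]=0
    n,l,st,ce=cv2.connectedComponentsWithStats(m);i=1+st[1:,4].argmax();print(st[i],ce[i],plane(c,ce[i],81))
except Exception as e:print(e)
E
```

```text
[526.31664779 213.50411216 165.05925639] [ 1.79976594e+02 -5.12817987e-02  7.34362237e+01]
attempt to get argmax of an empty sequence
```

Call:
arm_command(offset=[[0,0,0],[0,0,0],[0,0,0],[0,0,0.15],[0,0,0.15],[0,0,0.15],[0,0,0.15],[0,0,0.14],[0,0,0],[0,0,0]], twist=[[0,0,0],[0,0,0],[0,0,0],[0,0,0],[0,0,0],[0,0,0],[0,0,0],[0,0,0],[0,0,0],[0,0,0]], jaw=[1,1,1,1,1,1,1,1,1,1])

```text
time_s: 5.17
eef_pos: [525.6, 212.7, 53.0]
eef_rot: [-3.14, 0.002, 1.281]
contact_force: [0.1, 0.1, -0.1]
gripper_width: 1.002
grasp_force: 0.0
```

Call:
arm_command(offset=[[0,0,0],[0,0,0],[0,0,0],[0,0,0],[0,0,0],[0,0,0],[0,0,0],[0,0,0],[0,0,0],[0,0,0]], twist=[[0,0,0],[0,0,0],[0,0,0],[0,0,0],[0,0,0],[0,0,0],[0,0,0],[0,0,0],[0,0,0],[0,0,0]], jaw=[-1,-1,-1,-1,-1,-1,-1,-1,-1,-1], grip_force=60)

```text
time_s: 6.0
eef_pos: [526.4, 213.7, 54.9]
eef_rot: [3.142, -0.001, 1.281]
contact_force: [-2.6, 1.1, 6.9]
gripper_width: 0.412
grasp_force: 62.4
```

Call:
arm_command(offset=[[0,0,-0.05],[0,0,-0.05],[-0.06,0.07,0],[-0.1,0.11,0],[-0.1,0.11,0],[-0.1,0.11,0],[-0.1,0.11,0],[-0.1,0.11,0],[-0.1,0.11,0],[-0.1,0.11,0],[-0.1,0.11,0],[-0.1,0.11,0],[-0.06,0.05,0],[0,0,0],[0,0,0],[0,0,0]], twist=[[0,0,0],[0,0,0],[0,0,0],[0,0,0],[0,0,0],[0,0,0],[0,0,0],[0,0,0],[0,0,0],[0,0,0],[0,0,0],[0,0,0],[0,0,0],[0,0,0],[0,0,0],[0,0,0]], jaw=[-1,-1,-1,-1,-1,-1,-1,-1,-1,-1,-1,-1,-1,-1,-1,-1])

```text
time_s: 7.33
eef_pos: [641.2, 20.5, 68.4]
eef_rot: [-3.14, -0.001, 1.282]
contact_force: [-0.3, 0.3, -8.6]
gripper_width: 0.409
grasp_force: 61.6
```

```bash
python3 - <<'E'
from h import *
from rig import status,capture
s=status.sense();print(s['eef_pos'],np.degrees(s['eef_rot']),s['contact_force'],s['gripper_width'])
ims=[]
for n in['scene','top']:
    c=dict(capture(n));np.savez(n+'1.npz',**c);ims.append(c['img'])
S,T=ims
a=cv2.resize(S[150:350,100:400],(600,400))[:, :];b=cv2.resize(T[180:380,340:640],(600,400))
cv2.imwrite('pics/v1.png',cv2.resize(np.vstack([a,b]),(450,600))[:,:,::-1])
E
```

```text
[641.17964043  20.50972876  68.44383948] [-1.79886811e+02 -3.85549671e-02  7.34550266e+01] [-0.27759212  0.28519605 -8.56006177] 0.4086430078056578
```

View pics/v1.png

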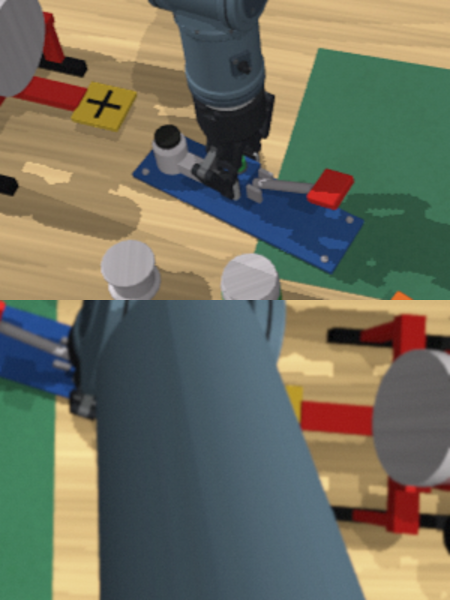

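The scene view shows the saddle at about (211,241) px and the pad cross at about (169,219); the top view is blocked by the arm.

```bash
python3 - <<'E'
from h import *
def cross(c,near):
    _,k=blob(c,'yellow',near,40,9)
    m=np.zeros(c['img'].shape[:2],np.uint8);cv2.fillConvexPoly(m,k,255);m=cv2.erode(m,np.ones((5,5)))
    g=cv2.cvtColor(c['img'],cv2.COLOR_RGB2HSV)[:,:,2];w=np.where((m>0)&(g<75));return np.array([w[1].mean(),w[0].mean()]),len(w[0]),(w[1].min(),w[1].max(),w[0].min(),w[0].max())
S0,T0,S1=[dict(np.load(f)) for f in('scene0.npz','top0.npz','scene1.npz')]
for c,s,p in((S0,(331,215),(169,221)),(T0,(338,310),(521,255)),(S1,None,(169,221))):
    x,n,bb=cross(c,p);P=plane(c,x,82)
    if s: a,k=blob(c,'black',s,14,3);z=62
    else: a,k=blob(c,'black',(211,240),13,3);z=75.5
    Q=plane(c,a,z);print(x,n,bb,P.round(1),a,cv2.contourArea(k),Q.round(1),(P-Q).round(1))
# cross arms direction in top
E
```

```text
[168.58035714 219.10714286] 112 (np.int64(158), np.int64(179), np.int64(210), np.int64(228)) [ 589.7 -163.2   82. ] [331.03472222 214.91071429] 168.0 [499.3 118.   62. ] [  90.5 -281.2   20. ]
[521.3875 254.9   ] 160 (np.int64(508), np.int64(535), np.int64(242), np.int64(268)) [ 589.7 -165.6   82. ] [337.21052632 309.72880117] 228.0 [497.1 115.6  62. ] [  92.5 -281.1   20. ]
[168.625      219.09615385] 104 (np.int64(158), np.int64(179), np.int64(210), np.int64(228)) [ 589.7 -163.2   82. ] [211.20716113 240.75873828] 195.5 [615.  -74.5  75.5] [-25.4 -88.6   6.5]
```

Call:
arm_command(offset=[[0,0,0.03],[0,0,0.03],[0,0,0],[-0.06,0,0],[-0.08,0.003,0],[-0.08,0.004,0],[-0.08,0.004,0],[-0.08,0,0],[-0.08,0,0],[-0.08,0,0],[-0.05,0,0],[-0.021,0,0],[0,0,0],[0,0,0],[0,0,0]], twist=[[0,0,0],[0,0,0],[0,0,0],[0,0,0],[0,0,0],[0,0,0],[0,0,0],[0,0,0],[0,0,0],[0,0,0],[0,0,0],[0,0,0],[0,0,0],[0,0,0],[0,0,0]], jaw=[-1,-1,-1,-1,-1,-1,-1,-1,-1,-1,-1,-1,-1,-1,-1])

```text
time_s: 8.68
eef_pos: [617.9, -67.9, 59.8]
eef_rot: [-3.142, -0.001, 1.283]
contact_force: [-0.1, 0.5, -8.3]
gripper_width: 0.407
grasp_force: 61.6
```

Call:
arm_command(offset=[[-0.002,-0.008,0],[0,0,0.015],[0,0,0.015],[0,0,0.004],[0,0,0],[0,0,0]], twist=[[0,0,0],[0,0,0],[0,0,0],[0,0,0],[0,0,0],[0,0,0]], jaw=[-1,-1,-1,-1,-1,-1])

```text
time_s: 9.18
eef_pos: [616.6, -68.8, 54.9]
eef_rot: [3.141, -0.001, 1.281]
contact_force: [-0.1, 2.2, -2.8]
gripper_width: 0.409
grasp_force: 62.3
```

Call:
arm_command(offset=[[0,0,0],[0,0,0],[0,0,0],[0,0,0],[0,0,0],[0,0,0],[0,0,0],[0,0,0],[0,0,0],[0,0,0]], twist=[[0,0,0],[0,0,0],[0,0,0],[0,0,0],[0,0,0],[0,0,0],[0,0,0],[0,0,0],[0,0,0],[0,0,0]], jaw=[1,1,1,1,1,1,1,1,1,1])

```text
time_s: 10.02
eef_pos: [616.4, -69.2, 54.7]
eef_rot: [3.142, 0.0, 1.281]
contact_force: [-0.2, -0.1, 0.0]
gripper_width: 1.005
grasp_force: 0.0
```

Call:
arm_command(offset=[[0,0,-0.1],[0,0,-0.25],[0,0,-0.25],[0,0,-0.25],[0,0,-0.25],[0,0,0],[0,0,0],[0,0,0],[0,0,0],[0,0,0]], twist=[[0,0,0],[0,0,0],[0,0,0],[0,0,0],[0,0,0],[0,0,0],[0,0,0],[0,0,0],[0,0,0],[0,0,0]], jaw=[1,1,1,1,-1,-1,-1,-1,-1,-1])

```text
time_s: 10.85
eef_pos: [615.4, -69.1, 218.4]
eef_rot: [-3.139, 0.001, 1.281]
contact_force: [-0.5, 0.4, -0.7]
gripper_width: 0.14
grasp_force: 0.0
```

```bash
python3 - <<'E'
from h import *
from rig import capture
c,s=wrist('w4');print(s['eef_pos'],np.degrees(s['eef_rot']))
S=dict(capture('scene'));np.savez('scene2.npz',**S)
S0=dict(np.load('scene0.npz'))
w=c['img'];a=cv2.resize(w,(400,300));b=cv2.resize(S['img'][150:300,130:330],(400,300))
cv2.imwrite('pics/v2.png',np.vstack([a,b])[:,:,::-1])
h=cv2.cvtColor(w,cv2.COLOR_RGB2HSV)
for nm,lo,hi,z in(('plunger',(50,140,80),(75,255,255),81),('pedal',(0,190,90),(6,255,255),113)):
    m=cv2.inRange(h,lo,hi);m[300:]=0;n,l,st,ce=cv2.connectedComponentsWithStats(m)
    for i in np.argsort(-st[1:,4])[:3]+1:print(nm,st[i],ce[i].round(1),plane(c,ce[i],z).round(1))
E
```

```text
[615.42424825 -69.11435409 218.43559055] [-1.79857550e+02  3.76229811e-02  7.33959547e+01]
plunger [429   0  65  24 802] [456.5  11.7] [736.3  40.9  81. ]
plunger [306 215  25  28 539] [318.2 228.8] [617.  -66.8  81. ]
pedal [ 278    0   82   72 5566] [318.1  34.3] [650.8  47.4 113. ]
```

View pics/v2.png

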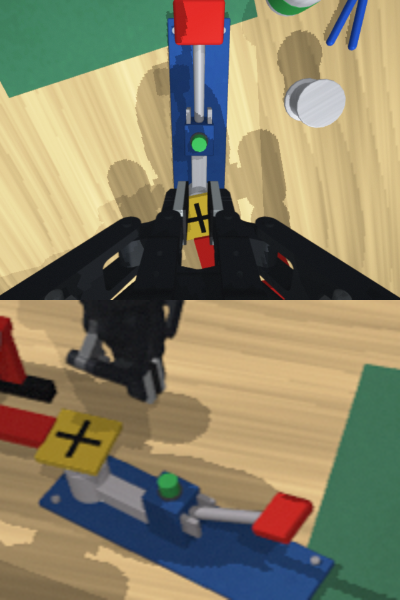

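The wrist view shows the cross at about (315,347) between the fingers, with plunger and pedal in line. The scene view shows the pad over the saddle.

```bash
python3 - <<'E'
from h import *
c=dict(np.load('w4.npz'));P=plane(c,(318.2,228.8),81)
h=c['img'][325:370,295:338];hs=cv2.cvtColor(h,cv2.COLOR_RGB2HSV)
y=cv2.inRange(hs,(18,100,60),(38,255,255));print(y.sum()//255)
g=hs[:,:,2];k=cv2.convexHull(cv2.findNonZero(y));m=np.zeros_like(y);cv2.fillConvexPoly(m,k,255);m=cv2.erode(m,np.ones((5,5)))
w=np.where((m>0)&(g<75));print(len(w[0]),w[1].min()+295,w[1].max()+295,w[0].min()+325,w[0].max()+325)
x=(w[1].mean()+295,w[0].mean()+325);Q=plane(c,x,82);d=Q-P
t=np.radians(73.4);print(x,Q,'along',-d[0]*np.cos(t)-d[1]*np.sin(t),'lat',d[0]*np.sin(t)-d[1]*np.cos(t))
S=dict(np.load('scene2.npz'));a,_=blob(S,'green',(130+169*.5,150+185*.5),12,3);X=plane(S,a,81);d=np.array([589.7,-163.2,82])-X
print(a,X,'along',-d[0]*np.cos(t)-d[1]*np.sin(t),'lat',d[0]*np.sin(t)-d[1]*np.cos(t))
E
```

```text
1015
473 302 331 325 369
(np.float64(318.12050739957715), np.float64(348.12050739957715)) [ 588.82757875 -161.46374262   82.        ] along 98.80281935490218 lat 0.05758912389425319
[213.7745098  242.15490196] [620.78076415 -66.99159944  81.        ] along 101.07809487745199 lat -2.299777033472992
```

Call:
arm_command(offset=[[0.12,0.006,0],[0.24,0,0],[0.24,0,0],[0.18,0,0],[0.05,0,0],[0,0,0.15],[0,0,0.15],[0,0,0.15],[0,0,0],[0,0,0]], twist=[[0,0,0],[0,0,0],[0,0,0],[0,0,0],[0,0,0],[0,0,0],[0,0,0],[0,0,0],[0,0,0],[0,0,0]], jaw=[-1,-1,-1,-1,-1,-1,-1,-1,-1,-1])

```text
time_s: 11.78
eef_pos: [651.7, 49.1, 151.0]
eef_rot: [-3.139, 0.002, 1.28]
contact_force: [1.1, -0.1, 0.8]
gripper_width: 0.004
grasp_force: 0.0
```

```bash
python3 - <<'E'
from h import *
from rig import capture
c,s=wrist('w5');S=dict(capture('scene'));p=s['eef_pos'];print(p,s['contact_force'])
t=np.radians(73.4);d=p-np.array([616.5,-68.5,0]);print(d[0]*np.cos(t)+d[1]*np.sin(t),d[0]*np.sin(t)-d[1]*np.cos(t))
b=cv2.resize(S['img'][140:300,130:330],(500,400));cv2.imwrite('pics/v3.png',np.hstack([cv2.resize(c['img'],(300,225)).copy() if 0 else cv2.copyMakeBorder(cv2.resize(c['img'],(300,225)),0,175,0,0,0),b])[:,:,::-1])
E
```

```text
[651.70995651  49.10965669 151.00800267] [ 1.06034535 -0.08051637  0.82198467]
122.76706396965928 0.14278535675532567
```

View pics/v3.png

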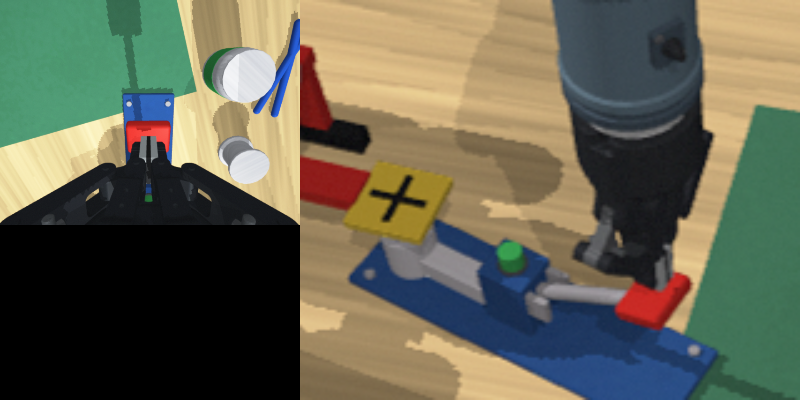

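The fingertips are centred over the red pedal, and the pad sits over the saddle. Pressing, following the arc.

Call:
arm_command(offset=[[0,0,0.08],[0.01,0,0.06],[0.03,0,0.06],[0.025,0,0.06],[0.02,0,0.06],[0.015,0,0.06],[0.01,0,0.06],[0,0,0.03],[0,0,0.01],[0,0,0],[0,0,0],[0,0,0]], twist=[[0,0,0],[0,0,0],[0,0,0],[0,0,0],[0,0,0],[0,0,0],[0,0,0],[0,0,0],[0,0,0],[0,0,0],[0,0,0],[0,0,0]], jaw=[-1,-1,-1,-1,-1,-1,-1,-1,-1,-1,-1,-1])

```text
time_s: 12.88
eef_pos: [659.0, 66.1, 81.6]
eef_rot: [3.139, -0.001, 1.281]
contact_force: [-1.0, -0.2, 14.9]
gripper_width: -0.001
grasp_force: 7.2
```

Call:
arm_command(offset=[[0,0,0.01],[0,0,0],[0,0,0]], twist=[[0,0,0],[0,0,0],[0,0,0]], jaw=[-1,-1,-1])

```text
time_s: 13.13
eef_pos: [659.1, 66.1, 81.1]
eef_rot: [3.139, -0.002, 1.281]
contact_force: [-4.7, 0.2, 23.3]
gripper_width: -0.001
grasp_force: 10.9
```

```bash
python3 - <<'E'
from h import *
from rig import capture
S=dict(capture('scene'));np.savez('scene3.npz',**S)
cv2.imwrite('pics/v4.png',cv2.resize(S['img'][140:300,130:330],(600,480))[:,:,::-1])
E
```

```text
(no output)
```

View pics/v4.png

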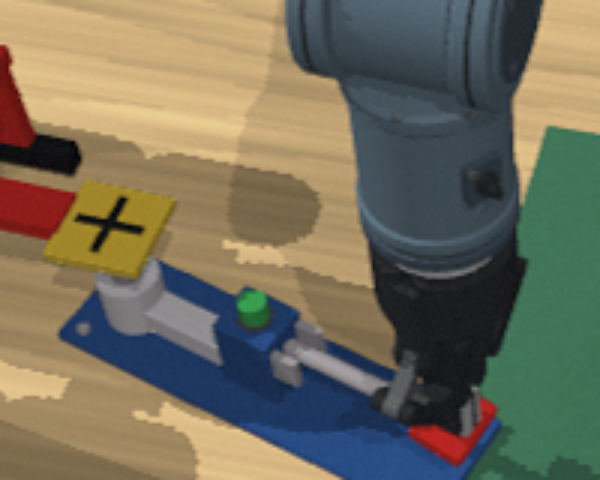

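The pedal is fully down on its stop, with the saddle carrying the pad centrally. Releasing now along the same arc.

Call:
arm_command(offset=[[0,0,-0.05],[-0.01,0,-0.06],[-0.015,0,-0.06],[-0.02,0,-0.06],[-0.025,0,-0.06],[-0.03,0,-0.06],[-0.01,0,-0.06],[0,0,-0.08],[0,0,0],[0,0,0],[0,0,0],[0,0,0]], twist=[[0,0,0],[0,0,0],[0,0,0],[0,0,0],[0,0,0],[0,0,0],[0,0,0],[0,0,0],[0,0,0],[0,0,0],[0,0,0],[0,0,0]], jaw=[-1,-1,-1,-1,-1,-1,-1,-1,-1,-1,-1,-1])

```text
time_s: 14.18
eef_pos: [652.2, 50.2, 151.4]
eef_rot: [-3.14, 0.0, 1.281]
contact_force: [0.4, -0.0, 0.5]
gripper_width: 0.002
grasp_force: 0.0
```

```bash
python3 - <<'E'
from h import *
from rig import capture,status
S=dict(capture('scene'));S2=dict(np.load('scene2.npz'));S3=dict(np.load('scene3.npz'))
for c in(S2,S3,S):
    a,_=blob(c,'yellow',(168,219),30,9);b,_=blob(c,'green',(214,241),12,3);print(a.round(1),b.round(1))
cv2.imwrite('pics/v5.png',cv2.resize(S['img'][140:300,130:330],(600,480))[:,:,::-1])
s=status.sense();print(s['eef_pos'],s['contact_force'])
E
```

```text
[168.9 220.5] [213.8 242.2]
[166.3 216. ] [213.8 242.2]
[168.9 220.5] [213.8 242.2]
[652.22995058  50.08822016 151.40933067] [-0.78447328  0.67419553  0.57485636]
```

View pics/v5.png

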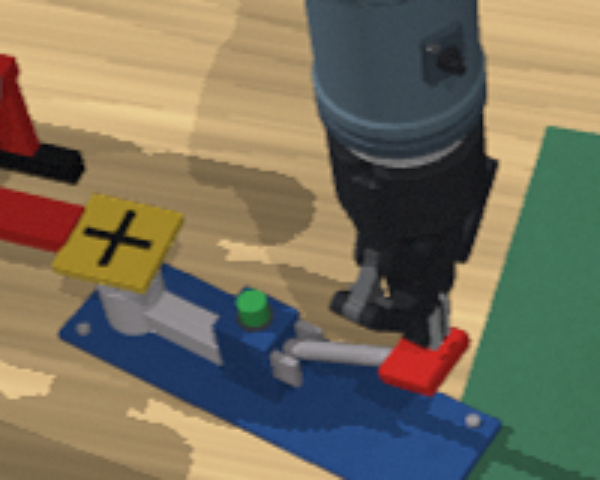

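The pedal is back up, the pad is at its original pixel position, and the jack hasn't moved. Pressing again and holding.

Call:
arm_command(offset=[[0,0,0.08],[0.01,0,0.06],[0.03,0,0.06],[0.025,0,0.06],[0.02,0,0.06],[0.015,0,0.06],[0.01,0,0.06],[0,0,0.03],[0,0,0.02],[0,0,0],[0,0,0],[0,0,0],[0,0,0],[0,0,0],[0,0,0],[0,0,0]], twist=[[0,0,0],[0,0,0],[0,0,0],[0,0,0],[0,0,0],[0,0,0],[0,0,0],[0,0,0],[0,0,0],[0,0,0],[0,0,0],[0,0,0],[0,0,0],[0,0,0],[0,0,0],[0,0,0]], jaw=[-1,-1,-1,-1,-1,-1,-1,-1,-1,-1,-1,-1,-1,-1,-1,-1])

```text
time_s: 15.57
eef_pos: [658.2, 65.6, 81.1]
eef_rot: [3.141, -0.001, 1.281]
contact_force: [-8.5, 0.4, 27.0]
gripper_width: 0.001
grasp_force: 12.7
```

```bash
python3 - <<'E'
from h import *
from rig import capture,status
S=dict(capture('scene'))
a,_=blob(S,'yellow',(168,219),30,9);b,_=blob(S,'green',(214,241),12,3);print(a.round(1),b.round(1))
s=status.sense();print(s['eef_pos'],s['contact_force'])
E
```

```text
[166.3 216. ] [213.9 242.1]
[658.11217663  65.56969964  81.07378781] [-7.72547082 -0.15544826 27.54319035]
```

Same raised state as the first pump, so I'm handing it in.

```bash
python3 -c "
from rig import ticket
print(ticket.close_job())"
```

```text
the job is handed in; nothing more can be done
None
```

I handed the job in with the arm holding the pedal fully down and the nose raised on the jack; the hand-in returned no verdict, but my checks before it matched each step.

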